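# Pull the faulty card and reset the fault pointer

## Task

Draw the circuit card with the red grip up out of its slot in the exhibit controller and stand it upright in the blue carrier box, lowering it onto the box's floor before letting go. Then, with the card left in the box, turn the controller's reset knob back (counter-clockwise seen from above) to its zero stop, so that the white line on it meets the red mark. Leave the two white-gripped cards where they are in their slots.

Things in the scene. Friction and masses are not known exactly. Their poses are not given: they have to be found in the camera images.
- red_card: Faulty circuit card with the red grip, 60 g: green board 84 mm along its x, 4 mm thick (y), 76 mm high (z up), topped by the grip bar. Origin: middle of the lower edge. It starts upright in any one of the three slots, lower edge 20 mm above the table. It is loose in its guides (1.5 mm play on each face); nothing latches it
- red_card_grip (a point): Centre of the red grip bar on top of that card, 79 mm above the card's lower edge. The bar is 50 mm (card's x) by 10 mm (y) by 14 mm high; at the start its top is 106 mm above the table. Take it from above across its 10 mm. 50 mm lie between the bars of neighbouring cards: open the fingers only part way (about 40 mm)
- white_card_a: Circuit card like the red one but with a white grip bar; same sizes and origin; it stays in its slot
- white_card_b: The other card with a white grip bar; same sizes and origin; it stays in its slot
- controller: Exhibit controller, fixed to the table: grey base plate 130 mm (x) by 330 mm (y), 20 mm thick, origin on the table 5 mm to -y of its middle, z up, turned by its yaw. Card slots at y = +10, +70 and +130 mm (x = 0), cards lying along its x axis; reset knob at y = -110 mm
- cage_middle (a point): Middle of the card cage, over the middle slot, level with the cage's top, 71 mm above the table. Axes as the controller's. Its guides hold only the upright side edges of a card (within 9 mm of each) and reach 50 mm up from the base plate; side rails end 50 mm from here along x. A card is free once its lower edge is above the cage's top
- reset_knob (a joint): Turn of the reset knob in rad, about a vertical axis: 0 at its hard zero stop, growing clockwise seen from above, to 1.7; starts between 0.6 and 1.4. Light (0.03 N m friction), stays where left. At 0 its bar grip lies along the controller's x axis and the white line on top points (to -x, the robot's side) at a red mark; white ticks follow clockwise every 0.2 rad
- reset_knob_grip (a point): Point on the reset knob's axis at the height to grip, 57 mm above the table. Black disc 44 mm across with a raised bar grip 42 mm long, 14 mm wide, 32 to 64 mm above the table, on a round grey base 68 mm across. Grip the bar across its 14 mm from above, turn about this axis. The nearest slot is 120 mm away
- carrier: Blue open box fixed to the table, 120 mm (x) by 48 mm (y) by 55 mm high, walls and floor 5 mm (inside 110 by 38 mm), yaw varies. Origin: centre of its underside. A card goes in with its x along the box's x; its grip bar then stays 77 to 91 mm above the table, over the rim. Let go, it leans on a long wall, by up to 40 degrees: that is right

How it is judged (in metres and radians):
On the way, in this order (a step that is already met when the one before it is completed fails the run):
1. the red-gripped card is held clear above its slot (contact force between the fingers and red_card above 0.5 N and z of red_card in the frame of controller above 0.074 m), for 0.1 s.
2. still held, the red-gripped card stands on the carrier's floor (contact force between the fingers and red_card above 0.5 N and x of red_card in the frame of carrier between -0.03 and 0.03 m and y of red_card in the frame of carrier between -0.024 and 0.024 m and z of red_card in the frame of carrier between 0 and 0.013 m and angle between red_card's own z axis and vertical below 0.85 rad), for 0.1 s.
3. with the card left standing in the carrier, the reset knob is back at its zero stop (x of red_card in the frame of carrier between -0.03 and 0.03 m and y of red_card in the frame of carrier between -0.024 and 0.024 m and z of red_card in the frame of carrier between 0 and 0.015 m and angle between red_card's own z axis and vertical below 0.85 rad and contact force between the fingers and red_card below 0.1 N and value of joint reset_knob below 0.08 rad), for 0.2 s.
At the end, for the whole second after the job is handed in: Red-gripped card released, at rest, standing in the carrier: lower edge within 10 mm of its floor, middle within 30 mm of the box's middle along x and 24 mm across, lean under 0.85 rad. Knob under 0.08 rad. Both white-gripped cards within 15 mm of their starts (all of step 3 and distance of each of white_card_a, white_card_b from where it was at the start of the episode below 0.015 m and linear speed of red_card below 0.02 m/s); the robot touches nothing.
It fails at once if a white-gripped card is pulled or knocked out of its place (20 mm) (distance of any of white_card_a, white_card_b from where it was at the start of the episode above 0.02 m).
It also fails if it takes over 58 s, if anything falls off the work surface, if the arm or the gripper's body presses on something with over 40 N, if the wrist force passes 120 N, or if a joint passes its speed limit or range.

## Robot

A 6-joint arm with a two-finger parallel gripper is mounted at the origin on a cart in front of the work surface, level with it; the furniture and walls round the work are solid. World frame = base frame: x ahead of the robot, y to its left, z up, the work surface at z = 0. Lengths are in m, angles in degrees, forces in N, time in s.
With the tool pointing down it reaches from about 0.35 to 0.975 m from the base axis. Payload 4.9 kg.
Tool frame: the origin (TCP) lies at the very end of the fingers, on their centre line; the grasp point (between the pads) lies 19 mm behind it; z points along the fingers, y is the line along which they close (so a half turn about z gives the same grasp; the last joint's range is limited). The gripper opens to 85 mm and grips with 20 to 120 N. Pads are 22 mm wide; open, the fingers measure 114 mm over their backs; the gripper's body (76 mm by 85 mm) begins 54 mm behind the grasp point. The pads swing forward as they close: fully open they stand 13 mm farther back than shut.
Start: joints at [56.895, 3.019, 92.412, -0, 84.569, -6.818], TCP at [0.277, 0.56, 0.231] pointing down, gripper open.
Joint ranges: [-172.51, 172.51], [-57.92, 126.97], [3.15, 148.05], [-58.71, 238.71], [5.1, 150.11], [-179.66, 179.66]. Speed limits (degrees/s): [147.25, 147.25, 180, 180, 180, 180].

## Interface

Orientations are given as [roll, pitch, yaw] about the fixed x, y, z axes, in that order (R = Rz(yaw) Ry(pitch) Rx(roll)).
In Python, from bench import manip, eyes, workorder gives the robot as it stands (manip), with the cameras (eyes) and the job (workorder).
- The arm moves only by the tool tcp_steps, called after "Call:" as name(argument=value, ...) on one line, values as JSON. Schema: {"type":"object","properties":{"increments":{"type":"array","items":{"type":"number"},"minItems":5,"maxItems":50},"only":{"type":"string"},"quiet":{"type":"boolean"},"lines":{"type":"string"}},"required":["increments"],"additionalProperties":false}. increments is one flat list of numbers that holds 1 to 10 rows one after another, with no inner brackets; each row has 5 numbers: the finger opening in m, then dx, dy, dz in units of 25 mm, then a turn about the tool's z in units of 10 degrees; each row shifts and turns the commanded pose from where the row before left it, along the tool's axes as they then stand; what a row does not reach is not made up. A row lasts 1/12 s, in which the tool goes at most 0.0417 m and 7.16 degrees, less where a joint would pass 70% of its speed; a pose out of reach is approached as far as the arm can. The fingers move at their own pace and stop on an object; the grip force is fixed at half the most. Time passes only in rows, so rows that do not move let the fingers close. The tool returns the time, the measured TCP pose, the force, the opening and the grip force at its end. only (a regular expression) keeps the lines of the reply that match it, lines (a string "A,B") keeps lines A to B, and quiet returns only ok. Input that does not fit is refused with a message, and nothing moves.
- manip.observe(): the state, without advancing time (a new reading comes with each control period).
- eyes.get_image(name): name is "scene" or "top" or "wrist"; returns a dict with "img" (400x640x3 uint8, red, green, blue), "fx", "fy", "cx", "cy" (pixels), "R" (3x3) and "t" (3): a world point X has camera coordinates R X + t. Camera axes: x right, y down, z forward; pixel columns grow to the right and rows downward; lengths in m; the calibration is good to about 2 mm. A picture is of the moment at which its call begins. There is no depth.
- workorder.job_done(): hands the job in; it is judged then, once.
The state is a dict: "clock": time; "joint_positions": joint angles; "dq": joint speeds; "tau": joint torques, N m; "position": TCP position; "ee_rot": TCP orientation; "ft_force": force on the tool from outside, world axes, zero at the start; "moment": the same for the moment, N m; "opening": finger opening in m; "gripper_force": force on a finger pad.
Only numpy, scipy, OpenCV 4.12 (cv2) and the standard library are available. Lean on these libraries where they do the work, as an engineer would, in place of code of your own. Each camera call takes 0.05 s, during which the arm holds its last target. There are 200 camera calls.

## Working session

There is one attempt and no reset: what is moved stays moved. The work goes in short steps, Python scripts to look and compute and a tool call to move; the robot and the scene stay as the last step left them, time stands still between calls to the robot, and variables do not carry over. Pictures are saved under pics/ and viewed, at most 11 in all, crops included, and the job is handed in when it is done.

```bash
ls; mkdir -p pics; cat > h.py <<'E'
import numpy as np, cv2, pickle
from bench import manip, eyes, workorder
def snap(n,f):
    d=eyes.get_image(n); cv2.imwrite(f'pics/{f}.png',d['img'][:,:,::-1]); pickle.dump(d,open(f'pics/{f}.pkl','wb')); return d
def ray(d,u,v,z):
    R=np.array(d['R']);t=np.array(d['t']); c=-R.T@t
    r=R.T@np.array([(u-d['cx'])/d['fx'],(v-d['cy'])/d['fy'],1]); return c+r*(z-c[2])/r[2]
def ld(f): return pickle.load(open(f'pics/{f}.pkl','rb'))
E
python3 - <<'E'
from h import *
for n in('top','scene'):
    d=snap(n,n+'0'); R=np.array(d['R']); print(n,d['fx'],-R.T@np.array(d['t']))
s=manip.observe(); print(s['position'],s['ee_rot'],s['opening'])
E
```

```text
bench.py
pics
top 374.8215028368543 [0.3700759  0.00943274 1.05445429]
scene 489.6533176422979 [-0.07459561 -0.70570036  0.56649726]
[0.27647013 0.55987632 0.23016172] [-1.79890538e+02 -1.40487587e-02  1.53712641e+02] 0.08494278924632762
```

View pics/top0.png

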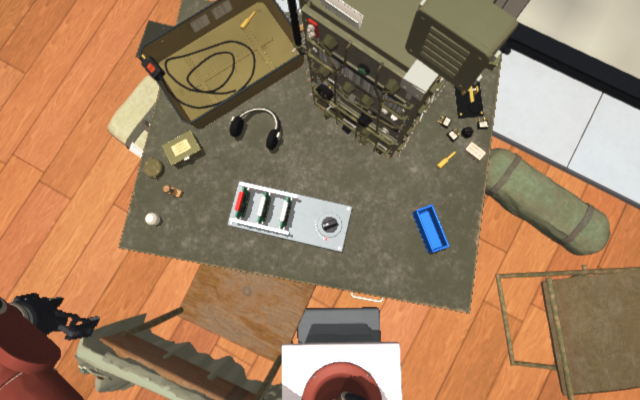

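View pics/scene0.png

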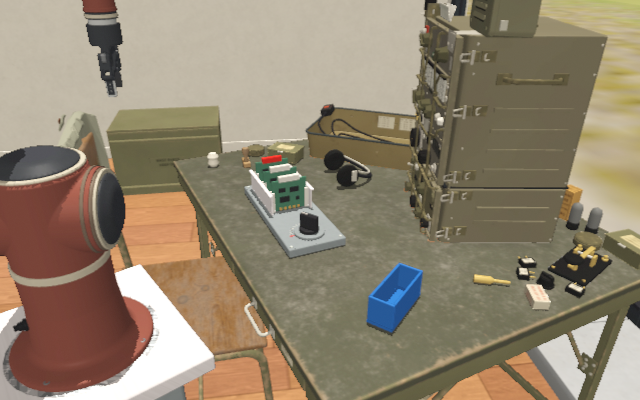

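The top view shows the red card in the leftmost slot at about (240,202), the knob at (328,226) and the blue box at (431,229). The next step is to measure them with segmentation and an enlarged crop.

```bash
python3 - <<'E'
from h import *
d=ld('top0'); im=d['img'].astype(int); r,g,b=im[...,0],im[...,1],im[...,2]
def rep(m,z,name,box):
    k=np.zeros(m.shape,np.uint8); x0,y0,x1,y1=box; k[y0:y1,x0:x1]=m[y0:y1,x0:x1]
    v,u=np.nonzero(k); P=np.array([ray(d,a,c,z)[:2] for a,c in zip(u,v)])
    rc=cv2.minAreaRect((P*1000).astype(np.float32)); print(name,len(u),rc,'mean',P.mean(0))
rep((r>150)&(g<90)&(b<90),.106,'red',(225,180,260,225))
rep((b>110)&(r<90)&(b-g>40),.055,'blue',(400,190,460,265))
rep((r>110)&(b>110)&(abs(r-b)<50),.02,'plate',(215,170,365,260))
c=cv2.resize(d['img'][175:260,220:460,::-1].copy(),None,fx=3.3,fy=3.3,interpolation=cv2.INTER_CUBIC); cv2.imwrite('pics/crop.png',c)
E
```

```text
red 56 ((530.127685546875, 252.72427368164062), (8.639379501342773, 43.935848236083984), 74.88713836669922) mean [0.52981068 0.25282505]
blue 773 ((453.2497863769531, -245.57476806640625), (121.22833251953125, 60.83415603637695), 18.835607528686523) mean [ 0.45276119 -0.24757408]
plate 4469 ((520.6056518554688, 130.84317016601562), (343.8316345214844, 213.30996704101562), 84.06632995605469) mean [0.4965321  0.12040823]
```

View pics/crop.png

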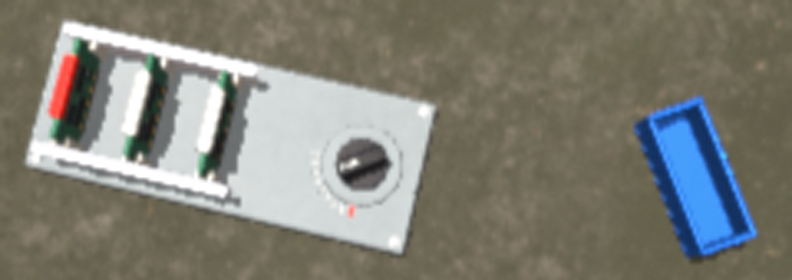

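The crop shows the plate corners at (66,22), (436,103), (405,254) and (26,165), the box rim corners at about (650,117), (702,97), (755,235) and (697,257), and the knob line pointing left, clockwise from the red mark at (351,211).

```bash
python3 - <<'E'
from h import *
d=ld('top0')
def w(p,z): return ray(d,220+(p[0]+.5)/3.3-.5,175+(p[1]+.5)/3.3-.5,z)[:2]
C=np.array([w(p,.02) for p in[(66,22),(436,103),(405,254),(26,165)]]); L=np.array([[65,170],[65,-160],[-65,-160],[-65,170]])/1e3
def fit(L,C):
    l=L-L.mean(0);c=C-C.mean(0); a=np.arctan2((l[:,0]*c[:,1]-l[:,1]*c[:,0]).sum(),(l*c).sum())
    R=np.array([[np.cos(a),-np.sin(a)],[np.sin(a),np.cos(a)]]); t=C.mean(0)-R@L.mean(0); print(np.degrees(a),t,'res mm',1e3*(L@R.T+t-C).round(4).tolist().__len__(), (1e3*(L@R.T+t-C)).round(1).tolist()); return R,t
R,t=fit(L,C); 
for n,p in dict(slot=(0,.13),mid=(0,.07),knob=(0,-.11)).items(): print(n,R@p+t)
K=np.array([w(p,.055) for p in[(650,117),(702,97),(755,235),(697,257)]]); fit(np.array([[60,24],[60,-24],[-60,-24],[-60,24]])/1e3,K)
print('red',w((64,87),.106),'knob',w((363,164),.06),'mark',w((351,211),.02))
print(w((68,56),.106),w((56,118),.106))
E
```

```text
-13.999663596679746 [0.49900811 0.12668806] res mm 4000.0 [[2.1, 2.1], [-0.4, -2.8], [-0.4, -0.7], [-1.4, 1.4]]
slot [0.53045721 0.25282669]
mid [0.51594224 0.19460886]
knob [0.47239732 0.01995538]
16.928666710567505 [ 0.4545787  -0.25083077] res mm 4000.0 [[1.7, 2.3], [0.2, -0.8], [-2.3, -0.2], [0.3, -1.3]]
red [0.53002454 0.25262341] knob [0.4693574  0.02075483] mark [0.4341465  0.03201932]
[0.55459368 0.2498262 ] [0.50569684 0.25853384]
```

```bash
cat >> h.py <<'E'
def go(x,y,z,yaw):
    s=manip.observe(); p=np.array(s['position']); y0=s['ee_rot'][2]
    dy=(yaw-y0+180)%360-180
    a=np.radians(yaw); X=np.array([np.cos(a),np.sin(a),0]);Y=np.array([np.sin(a),-np.cos(a),0])
    D=np.array([x,y,z])-p; print('clock',s['clock'],'turn',-dy,'then dx dy dz',D@X,D@Y,-D[2],'dist',np.linalg.norm(D),'f',s['ft_force'],s['opening'])
E
python3 -c "
from h import *
go(.530,.2527,.20,166)"
```

```text
clock 0.1 turn -12.287359382812127 then dx dy dz -0.32031162944956443 -0.2367174401453023 0.0301617206088049 dist 0.39943011381174487 f [-0.33232081  0.28262693  0.29471684] 0.08494278924632762
```

The rows are not in the units I measure in: shifts go in units of 25 mm and turns go in units of 10 degrees. I convert before sending: -0.025 m is -1, -0.0185 m is -0.74, -6.14 degrees is -0.614.

Call:
tcp_steps(increments=[0.04,0,0,0,-0.614,0.04,0,0,0,-0.614,0.04,-1,-0.74,0.08,0,0.04,-1,-0.74,0.08,0,0.04,-1,-0.74,0.08,0,0.04,-1,-0.74,0.08,0,0.04,-1,-0.74,0.08,0,0.04,-1,-0.74,0.08,0,0.04,-1,-0.74,0.08,0,0.04,-1,-0.74,0.08,0])

```text
clock: 0.93
position: [0.4355, 0.3669, 0.2147]
ee_rot: [-180.0, -0.0, 166.0]
ft_force: [-0.7, 0.1, -0.2]
opening: 0.0399
gripper_force: 0.0
```

```bash
python3 -c "
from h import *
go(.530,.2527,.20,166)"
```

```text
clock 0.9333 turn -0.002380116666245158 then dx dy dz -0.11935436637408132 -0.08792618689483166 0.01467465427725484 dist 0.14896920686027784 f [-0.66267606  0.12972015 -0.16892102] 0.03990747060976737
```

In the tool's units: -0.024 m is -0.96, -0.0177 m is -0.708.

Call:
tcp_steps(increments=[0.04,-0.96,-0.708,0.12,0,0.04,-0.96,-0.708,0.12,0,0.04,-0.96,-0.708,0.12,0,0.04,-0.96,-0.708,0.12,0,0.04,-0.96,-0.708,0.12,0,0.04,0,0,0,0,0.04,0,0,0,0])

```text
clock: 1.52
position: [0.5303, 0.2522, 0.1994]
ee_rot: [-180.0, -0.1, 165.8]
ft_force: [-1.3, 0.5, -0.5]
opening: 0.0401
gripper_force: 0.0
```

```bash
python3 -c "
from h import *
go(.530,.2527,.20,166)
d=snap('wrist','w1'); print(np.array(d['R']),d['fx'])"
```

```text
clock 1.5167 turn -0.16005063746683845 then dx dy dz 0.0003635750782582551 0.0003961849854587766 -0.0006193719830653588 dist 0.000820226208822775 f [-1.32263254  0.46596628 -0.51769189] 0.04013162339595614
[[ 2.44468793e-01  9.69657145e-01 -1.73317299e-04]
 [ 9.37096336e-01 -2.36213662e-01  2.57008877e-01]
 [ 2.49169554e-01 -6.29930648e-02 -9.66409027e-01]] 335.5208741469214
```

View pics/w1.png

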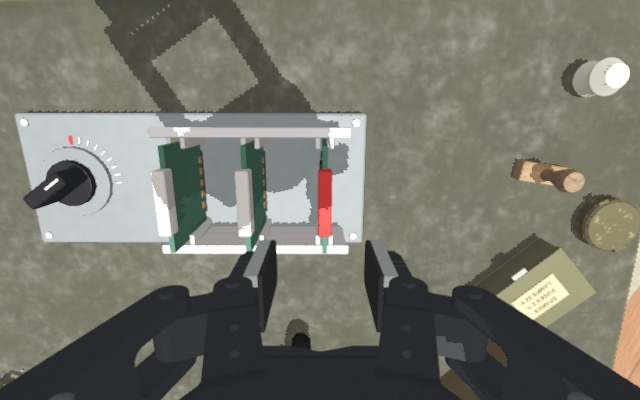

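The wrist view shows the red bar at about u 318–332, v 169–237, and the plate corners at (17,114), (366,114), (362,241) and (42,241). The knob line is near (50,186).

```bash
python3 - <<'E'
from h import *
d=ld('w1'); im=d['img'].astype(int); r,g,b=im[...,0],im[...,1],im[...,2]
m=(r>140)&(g<80)&(b<80); m[:,:300]=0; v,u=np.nonzero(m); k=u<350; u=u[k];v=v[k]
print(u.min(),u.max(),v.min(),v.max(),cv2.minAreaRect(np.c_[u,v].astype(np.float32)))
for z in(.106,.099):print(ray(d,u.mean(),v.mean(),z), ray(d,u.mean(),169,z),ray(d,u.mean(),237,z))
for p in[(17,114),(366,114),(362,241),(42,241)]: print(ray(d,*p,.02))
E
```

```text
318 331 169 225 ((324.5, 197.0), (56.0, 13.0), 90.0)
[0.52010797 0.25596518 0.106     ] [0.50623451 0.25941858 0.106     ] [0.55595494 0.24704209 0.106     ]
[0.52167511 0.25565543 0.099     ] [0.50738858 0.25921166 0.099     ] [0.55858939 0.24646666 0.099     ]
[ 0.40091596 -0.00668831  0.02      ]
[0.47998092 0.3069153  0.02      ]
[0.60201758 0.27647784 0.02      ]
[ 0.52200584 -0.04097198  0.02      ]
```

In the tool's units: 0.02 m is 0.8, 0.016 m is 0.64.

Call:
tcp_steps(increments=[0.04,0,0.052,0.8,0,0.04,0,0,0.8,0,0.04,0,0,0.8,0,0.04,0,0,0.8,0,0.04,0,0,0.8,0,0.04,0,0,0.64,0,0.04,0,0,0,0])

```text
clock: 2.15
position: [0.5266, 0.2549, 0.08]
ee_rot: [-179.8, -0.4, 166.1]
ft_force: [-0.9, -0.4, -0.9]
opening: 0.0402
gripper_force: 0.0
```

Call:
tcp_steps(increments=[0,0,0,0,0,0,0,0,0,0,0,0,0,0,0,0,0,0,0,0,0,0,0,0,0,0,0,0,0,0])

```text
clock: 2.65
position: [0.5314, 0.2552, 0.0862]
ee_rot: [179.9, 0.1, 166.0]
ft_force: [-1.2, 0.5, 5.2]
opening: 0.0084
gripper_force: 61.0
```

In the tool's units: -0.016 m is -0.64, -0.012 m is -0.48.

Call:
tcp_steps(increments=[0,0,0,-0.24,0,0,0,0,-0.48,0,0,0,0,-0.64,0,0,0,0,-0.64,0,0,0,0,-0.64,0,0,0,0,-0.64,0,0,0,0,-0.64,0,0,0,0,-0.48,0,0,0,0,0,0,0,0,0,0,0])

```text
clock: 3.48
position: [0.5307, 0.2547, 0.1952]
ee_rot: [180.0, 0.1, 166.0]
ft_force: [-0.1, 0.1, -0.2]
opening: 0.0086
gripper_force: 60.0
```

```bash
python3 -c "
from h import *
go(.4546,-.2508,.2,197)
snap('scene','s1')"
```

```text
clock 3.4833 turn -31.011951389442828 then dx dy dz 0.22058146423077252 -0.4611677693817111 -0.004798335243906632 dist 0.5112288312485981 f [-0.11403372  0.05538869 -0.16776796] 0.008591170115441046
```

View pics/s1.png

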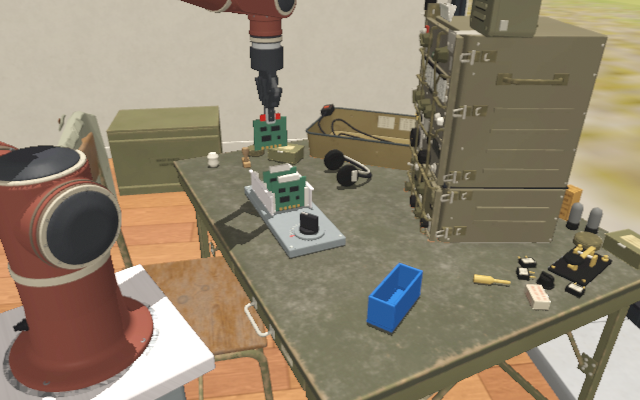

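The card is held upright and clear at (270,130), and the white cards have not moved.

Call:
tcp_steps(increments=[0,0,0,0,-0.62,0,0,0,0,-0.62,0,0,0,0,-0.62,0,0,0,0,-0.62,0,0,0,0,-0.62,0,0.32,-0.668,0,0,0,0.588,-1.228,0,0,0,0.588,-1.228,0,0,0,0.588,-1.228,0,0,0,0.588,-1.228,0,0])

```text
clock: 4.37
position: [0.5057, 0.1005, 0.1923]
ee_rot: [180.0, -0.2, -163.0]
ft_force: [-0.3, -0.1, -0.1]
opening: 0.0086
gripper_force: 60.0
```

Call:
tcp_steps(increments=[0,0.588,-1.228,0,0,0,0.588,-1.228,0,0,0,0.588,-1.228,0,0,0,0.588,-1.228,0,0,0,0.588,-1.228,0,0,0,0.588,-1.228,0,0,0,0.588,-1.228,0,0,0,0.588,-1.228,0,0,0,0,0,0,0,0,0,0,0,0])

```text
clock: 5.2
position: [0.4655, -0.1684, 0.1927]
ee_rot: [179.9, -0.1, -163.2]
ft_force: [-0.7, -0.3, -0.6]
opening: 0.0087
gripper_force: 60.0
```

```bash
python3 -c "
from h import *
go(.4546,-.2508,.2,197)"
```

```text
clock 5.2 turn -0.20476521276373205 then dx dy dz 0.03448569923461933 -0.0756316164013556 -0.007278884577025385 dist 0.08344091928944745 f [-0.66392186 -0.30119712 -0.57294761] 0.008726413151494396
```

In the tool's units: -0.0252 m is -1.008, 0.0115 m is 0.46.

Call:
tcp_steps(increments=[0,0.46,-1.008,0,0,0,0.46,-1.008,0,0,0,0.46,-1.008,0,0,0,0,0,0,0,0,0,0,0,0,0,0,0,0,0])

```text
clock: 5.7
position: [0.4557, -0.2484, 0.1934]
ee_rot: [179.9, -0.0, -162.9]
ft_force: [0.1, -0.8, -0.2]
opening: 0.0082
gripper_force: 60.0
```

```bash
python3 -c "
from h import *
go(.4546,-.2508,.2,197)
d=snap('scene','s2');snap('top','t2');snap('wrist','w2')
a=cv2.imread('pics/s2.png')[150:350,300:500];b=cv2.imread('pics/t2.png')[140:290,360:510];
cv2.imwrite('pics/m2.png',np.hstack([cv2.resize(a,(400,400)),cv2.resize(b,(400,400))]))"
```

```text
clock 5.7 turn 0.05905639360901205 then dx dy dz 0.0017131687169639916 -0.0019923710143572213 -0.006590940939888101 dist 0.007095420479769182 f [ 0.11510081 -0.76582158 -0.17287368] 0.008205343311014307
```

View pics/w2.png

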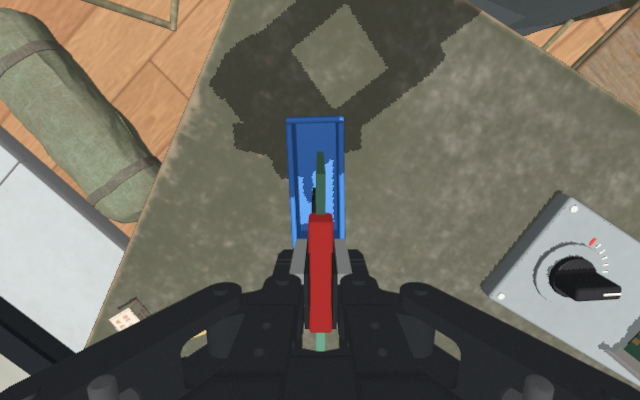

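View pics/m2.png

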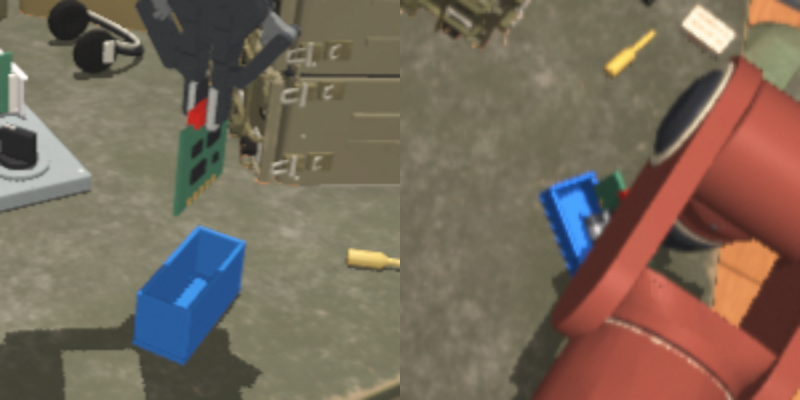

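The wrist view shows the box aligned with the card, with its far rim corners at (287,118) and (344,118) and the card centred between them.

```bash
python3 -c "
from h import *
d=ld('w2'); a=ray(d,287,118,.055)[:2];b=ray(d,344,118,.055)[:2]; c=np.radians(17); u=np.array([np.cos(c),np.sin(c)])
print(a,b,np.linalg.norm(a-b),'centres',(a+b)/2+.06*u,(a+b)/2-.06*u, np.degrees(np.arctan2(*(a-b)[::-1])))"
```

```text
[ 0.40682947 -0.29323643] [ 0.39321926 -0.2490239 ] 0.046259976651940184 centres [ 0.45740265 -0.25358786] [ 0.34264608 -0.28867247] -72.88974354146846
```

Call:
tcp_steps(increments=[0,0.04,-0.04,0.6,0,0,0.02,0,0.8,0,0,0,0,0.8,0,0,0,0,0.8,0,0,0,0,0.6,0,0,0,0,0.4,0,0,0,0,0.2,0,0,0,0,0,0,0,0,0,0,0])

```text
clock: 6.6
position: [0.455, -0.2513, 0.09]
ee_rot: [-180.0, 0.0, -163.0]
ft_force: [-0.2, -0.3, -0.7]
opening: 0.0084
gripper_force: 60.1
```

Call:
tcp_steps(increments=[0,0,0,0.2,0,0,0,0,0.2,0,0,0,0,0.16,0,0,0,0,0.12,0,0,0,0,0.08,0,0,0,0,0,0,0,0,0,0,0])

```text
clock: 7.18
position: [0.4547, -0.2518, 0.0712]
ee_rot: [-180.0, -0.0, -163.0]
ft_force: [-2.1, 1.5, 5.4]
opening: 0.0086
gripper_force: 60.8
```

In the tool's units: 0.001 m is 0.04.

Call:
tcp_steps(increments=[0,0,0,0.04,0,0,0,0,0.04,0,0,0,0,0,0,0,0,0,0,0,0,0,0,0,0])

```text
clock: 7.6
position: [0.4552, -0.2525, 0.0712]
ee_rot: [-179.9, 0.0, -163.0]
ft_force: [-6.5, 1.0, 13.1]
opening: 0.0085
gripper_force: 62.1
```

```bash
python3 -c "
from h import *
d=snap('scene','s3'); cv2.imwrite('pics/c3.png',cv2.resize(cv2.imread('pics/s3.png')[200:350,330:480],(450,450)))"
```

```text
(no output)
```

View pics/c3.png

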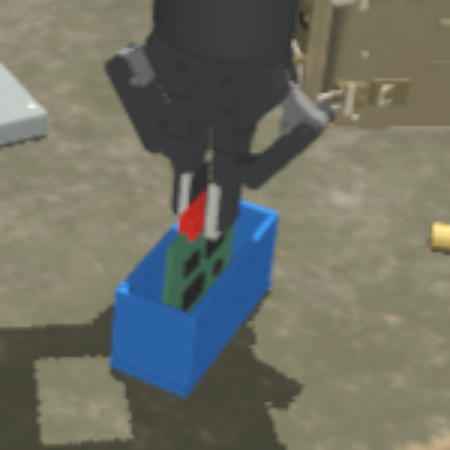

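The force rose to 13 N with no further descent, and the crop shows the card inside the box, so it is standing on the floor. Next I open the fingers and rise.

In the tool's units: -0.03 m is -1.2, -0.02 m is -0.8.

Call:
tcp_steps(increments=[0.085,0,0,-0.04,0,0.085,0,0,0,0,0.085,0,0,0,0,0.085,0,0,0,0,0.085,0,0,0,0,0.085,0,0,0,0,0.085,0,0,0,0,0.085,0,0,-0.4,0,0.085,0,0,-0.8,0,0.085,0,0,-1.2,0])

```text
clock: 8.48
position: [0.4527, -0.2499, 0.1275]
ee_rot: [179.7, -0.2, -163.0]
ft_force: [0.8, 0.0, 0.0]
opening: 0.0852
gripper_force: 0.0
```

Call:
tcp_steps(increments=[0.085,0,0,-1.2,0,0.085,0,0,-1.2,0,0.04,0,0,-0.4,0,0.04,0,0,0,0])

```text
clock: 8.82
position: [0.4564, -0.2526, 0.204]
ee_rot: [-179.6, 0.3, -163.0]
ft_force: [-0.3, 0.5, -0.3]
opening: 0.0635
gripper_force: 0.0
```

```bash
python3 - <<'E'
from h import *
snap('scene','s4'); d=ld('w2'); im=d['img'].astype(int); 
m=(im.min(2)>200); m[:270]=0;m[:,:585]=0;m[305:]=0; v,u=np.nonzero(m); print(u.min(),u.max(),v.min(),v.max())
for p in[(620,294),(604,294)]: print(ray(d,*p,.064))
print(ray(d,592,242,.02))
go(.4724,.020,.2,166)
cv2.imwrite('pics/c4.png',np.hstack([cv2.resize(cv2.imread('pics/s4.png')[200:350,330:480],(400,400)),cv2.resize(d['img'][190:350,480:640,::-1],(400,400))]))
E
```

```text
602 621 271 295
[0.46680482 0.03755853 0.064     ]
[0.47106399 0.02368609 0.064     ]
[0.43492403 0.03014002 0.02      ]
clock 8.8667 turn 30.99526297890486 then dx dy dz 0.049059473481222964 0.26786417063017637 0.000980095893348798 dist 0.27232151298347185 f [-0.16504932  0.35191226  0.19092335] 0.055944332499192055
```

View pics/c4.png

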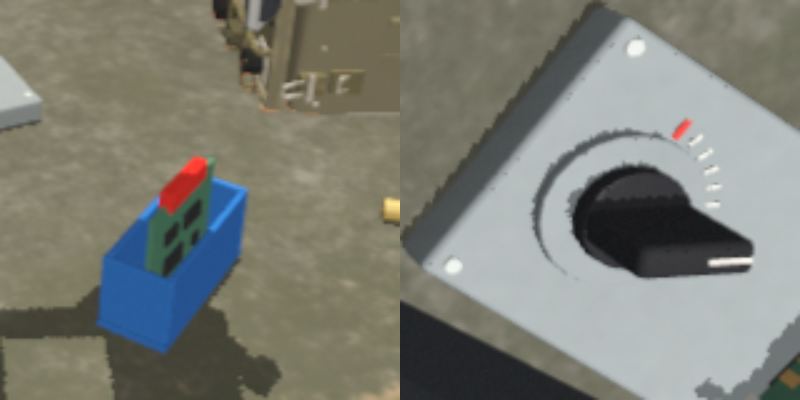

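The card stands in the box, leaning slightly. The knob line at (603–621,295) in the wrist picture gives about 107° in world, so the knob is at about 1.03 rad.

In the tool's units: 0.0284 m is 1.136, -0.0106 m is -0.424, 7 degrees is 0.7.

Call:
tcp_steps(increments=[0.04,-0.424,1.136,0,0,0.04,-0.424,1.136,0,0,0.04,-0.424,1.136,0,0,0.04,-0.424,1.136,0,0,0.04,-0.424,1.136,0,0,0.04,-0.424,1.136,0,0,0.04,-0.424,1.136,0,0,0.04,-0.424,1.136,0,0,0.04,-0.424,1.136,0,0,0.04,0,0,0,0.7])

```text
clock: 9.7
position: [0.4693, 0.0253, 0.1962]
ee_rot: [179.8, -0.2, -169.8]
ft_force: [0.2, 1.0, -0.3]
opening: 0.0395
gripper_force: 0.0
```

Call:
tcp_steps(increments=[0.04,0,0,0,0.7,0.04,0,0,0,0.7,0.04,0,0,0,0.7,0.04,0,0,0,0.7,0.04,0,0,0,0.7,0.04,0,0,0,0.7,0.04,0,0,0,0.7,0.04,0,0,0,0.7,0.04,0,0,0,0.7,0.04,0,0,0,0.7])

```text
clock: 10.53
position: [0.4695, 0.0212, 0.1961]
ee_rot: [-179.8, -0.2, 119.6]
ft_force: [0.5, 0.0, 0.7]
opening: 0.0399
gripper_force: 0.0
```

Call:
tcp_steps(increments=[0.04,0,0,0,0.7,0.04,0,0,0,0.6,0.04,0,0,0,0,0.04,0,0,0,0])

```text
clock: 10.87
position: [0.4699, 0.0212, 0.197]
ee_rot: [-179.8, -0.1, 107.1]
ft_force: [0.5, 0.2, 0.5]
opening: 0.04
gripper_force: 0.0
```

```bash
python3 - <<'E'
from h import *
d=snap('wrist','w5'); go(.4724,.020,.2,107)
P=np.array([.4724,.020,.064]); c=d['R']@P+d['t']; u,v=c[0]/c[2]*d['fx']+d['cx'],c[1]/c[2]*d['fy']+d['cy']; print(u,v)
x,y=int(min(max(u-110,0),420)),int(min(max(v-110,0),180)); print(x,y); cv2.imwrite('pics/c5.png',cv2.resize(d['img'][y:y+220,x:x+220,::-1],(594,594),interpolation=cv2.INTER_CUBIC))
E
```

```text
clock 10.9167 turn 0.13578219150616633 then dx dy dz -0.0017846950046519676 0.0018396664473185741 -0.00253700165287829 dist 0.0036063674637683008 f [ 1.09268467  0.63446299 -0.07201747] 0.03983317029001346
323.45131013531653 191.73020698235385
213 81
```

View pics/c5.png

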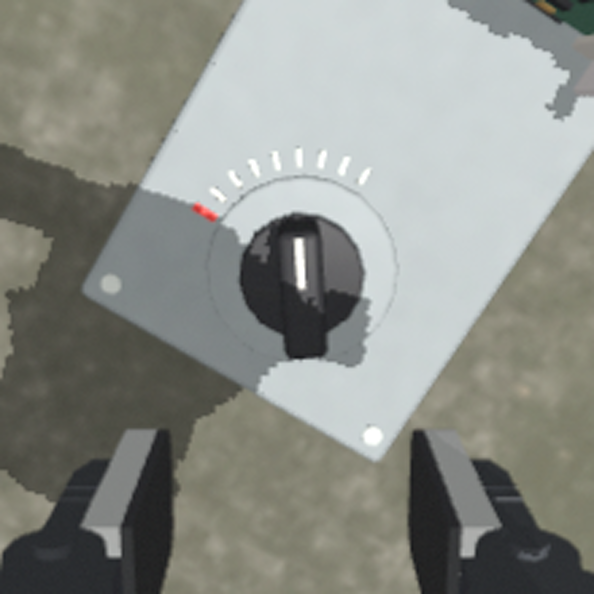

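The crop shows the knob bar nearly aligned with the fingers, with its line running (297,237) to (302,290) towards the fifth tick, about 1.0 rad. The grey base circle is centred near (303,272).

```bash
python3 - <<'E'
from h import *
d=ld('w5'); f=lambda x,y,z: ray(d,213+(x+.5)/2.7-.5,81+(y+.5)/2.7-.5,z)[:2]
a,b=f(297,237,.064),f(302,290,.064); print(a,b,np.degrees(np.arctan2(*(a-b)[::-1])))
for z in(.02,.023,.026,.032):print(z,f(303,272,z))
D=(a-b)/np.linalg.norm(a-b); print('axis from line end',a-.020*D)
go(.4724,.020,.2,107)
E
```

```text
[0.46592448 0.03866262] [0.47233787 0.02326145] 112.60794838672803
0.02 [0.47406592 0.02033646]
0.023 [0.4738524  0.02091292]
0.026 [0.47363887 0.02148938]
0.032 [0.47321183 0.02264231]
axis from line end [0.47361294 0.02019948]
clock 10.9167 turn 0.13578219150616633 then dx dy dz -0.0017846950046519676 0.0018396664473185741 -0.00253700165287829 dist 0.0036063674637683008 f [ 1.09268467  0.63446299 -0.07201747] 0.03983317029001346
```

Call:
tcp_steps(increments=[0.04,-0.052,0.112,0,-0.2,0.04,0,0,1.2,0,0.04,0,0,1.2,0,0.04,0,0,1.2,0,0.04,0,0,1,0,0.04,0,0,0.6,0,0.04,0,0,0.4,0,0.04,0,0,0,0,0.04,0,0,0,0,0.04,0,0,0,0])

```text
clock: 11.75
position: [0.4752, 0.0205, 0.0606]
ee_rot: [179.9, 0.1, 109.0]
ft_force: [0.6, -0.9, 0.7]
opening: 0.0399
gripper_force: 0.0
```

```bash
python3 -c "
from h import *
go(.4733,.0207,.041,109)"
```

```text
clock 11.75 turn 0.021899864072281616 then dx dy dz 0.0007961051355845018 -0.0017012813590163238 0.019628697029879426 dist 0.019718364251129904 f [ 0.59107657 -0.90640979  0.69086218] 0.039870467712635416
```

In the tool's units: 0.01 m is 0.4, 0.008 m is 0.32.

Call:
tcp_steps(increments=[0.04,0.02,-0.04,0.4,0,0.04,0,0,0.32,0,0.04,0,0,0,0,0,0,0,0,0,0,0,0,0,0,0,0,0,0,0,0,0,0,0,0,0,0,0,0,0,0,0,0,0,0])

```text
clock: 12.5
position: [0.4734, 0.0208, 0.0416]
ee_rot: [179.9, 0.0, 109.0]
ft_force: [0.7, 0.6, -1.1]
opening: 0.0127
gripper_force: 61.6
```

```bash
python3 -c "
from h import *
go(.4733,.0207,.041,109);print(manip.observe()['moment'])"
```

```text
clock 12.5 turn -0.008604931089678303 then dx dy dz -9.970492770079594e-05 -9.31997748297159e-05 0.000564930057692821 dist 0.0005811826225214796 f [ 0.7291767   0.60284478 -1.09412769] 0.012690495621394526
[ 0.11968066 -0.22037116  0.00797704]
```

Call:
tcp_steps(increments=[0,0,0,0,-0.5,0,0,0,0,-0.6,0,0,0,0,-0.6,0,0,0,0,-0.6,0,0,0,0,-0.6,0,0,0,0,-0.6,0,0,0,0,-0.6,0,0,0,0,-0.6,0,0,0,0,-0.4,0,0,0,0,0])

```text
clock: 13.33
position: [0.4743, 0.0217, 0.0416]
ee_rot: [179.8, 0.2, 160.1]
ft_force: [5.1, 4.3, -3.6]
opening: 0.0126
gripper_force: 61.2
```

Call:
tcp_steps(increments=[0,0,0,0,-0.3,0,0,0,0,-0.2,0,0,0,0,0,0,0,0,0,0])

```text
clock: 13.67
position: [0.4743, 0.0218, 0.0416]
ee_rot: [179.8, 0.2, 165.0]
ft_force: [5.4, 5.2, -4.8]
opening: 0.0129
gripper_force: 61.1
```

```bash
python3 -c "
from h import *
print(manip.observe()['moment'])"
```

```text
[ 0.76735858 -0.93527824  0.01280358]
```

In the tool's units: -1 degrees is -0.1.

Call:
tcp_steps(increments=[0,0,0,0,-0.15,0,0,0,0,-0.1,0,0,0,0,0,0,0,0,0,0])

```text
clock: 14.0
position: [0.4743, 0.0219, 0.0416]
ee_rot: [179.8, 0.2, 167.2]
ft_force: [5.0, 4.4, -4.1]
opening: 0.0125
gripper_force: 63.2
```

```bash
python3 -c "
from h import *
print(manip.observe()['moment'])"
```

```text
[ 0.72519123 -0.89512134 -1.1459805 ]
```

The moment about z jumped to -1.1 N m, so the zero stop is reached. Release and rise.

In the tool's units: -0.03 m is -1.2, -0.01 m is -0.4.

Call:
tcp_steps(increments=[0.04,0,0,0,0,0.04,0,0,0,0,0.04,0,0,0,0,0.04,0,0,0,0,0.04,0,0,-0.4,0,0.04,0,0,-1.2,0,0.04,0,0,-1.2,0,0.04,0,0,-1.2,0,0.04,0,0,-1.2,0,0.04,0,0,0,0])

```text
clock: 14.83
position: [0.477, 0.0203, 0.1798]
ee_rot: [179.9, 0.8, 167.5]
ft_force: [1.0, -0.7, 0.6]
opening: 0.0398
gripper_force: 0.0
```

Call:
tcp_steps(increments=[0.04,0,0,-1.2,0,0.04,0,0,0,0,0.04,0,0,0,0,0.04,0,0,0,0])

```text
clock: 15.17
position: [0.4728, 0.0208, 0.2011]
ee_rot: [-180.0, -0.0, 167.5]
ft_force: [0.1, 0.4, -0.4]
opening: 0.0402
gripper_force: 0.0
```

```bash
python3 - <<'E'
from h import *
d=snap('wrist','w6');s=snap('scene','s6')
P=np.array([.4734,.0207,.064]); c=d['R']@P+d['t']; u,v=int(c[0]/c[2]*d['fx']+d['cx']),int(c[1]/c[2]*d['fy']+d['cy'])
x,y=max(u-90,0),max(v-90,0); print(x,y)
cv2.imwrite('pics/c6.png',np.hstack([cv2.resize(d['img'][y:y+180,x:x+180,::-1],(400,400)),cv2.resize(s['img'][150:330,240:420,::-1],(400,400))]))
E
```

```text
232 100
```

View pics/c6.png

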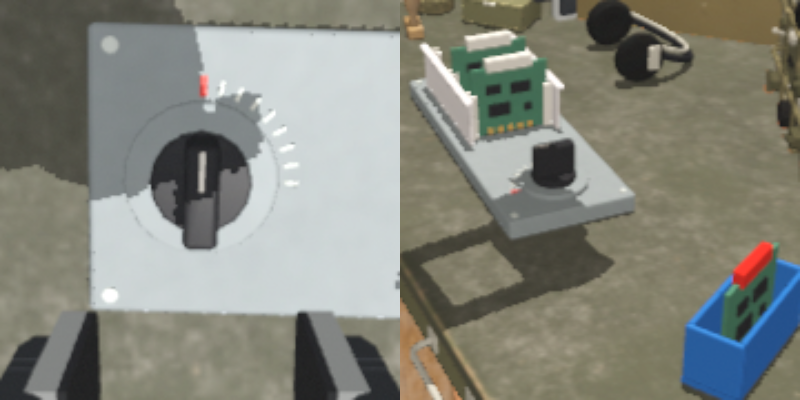

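The knob line at (202,170) points at the red mark (203,85). The card stands in the box and both white cards are still in their slots, so I am handing in.

```bash
python3 -c "
from bench import manip, eyes, workorder
print(workorder.job_done())"
```

```text
the job is handed in; nothing more can be done
None
```

I handed the job in at about 15 s: the red-gripped card stands released in the blue carrier, the knob is back at its zero stop with its line on the red mark, and both white-gripped cards are still in their slots; the hand-in call returned no verdict.

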